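# Clamp a winch bearing block in the drilling fixture

### The arm

A 6-joint arm with a two-finger parallel gripper is mounted at the origin on the work surface. World frame = base frame: x ahead of the robot, y to its left, z up, the work surface at z = 0. Lengths are in m, angles in rad, forces in N, time in s.
With the tool pointing down it reaches from about 0.25 to 0.775 m from the base axis. Payload 4 kg.
Tool frame: the origin (TCP) lies at the centre of the arm's flange, where the gripper is bolted on; the fingertips stand 199 mm ahead of it and the grasp point (between the pads) lies 180 mm ahead of it (robot.tcp_to_tips is the z of the fingertips in the tool frame, in m); z points along the fingers, y is the line along which they close (so a half turn about z gives the same grasp; the last joint's range is limited). The gripper opens to 94 mm and grips with 3 to 60 N. Pads are 16 mm wide; open, the fingers measure 119 mm over their backs; the gripper's body (75 mm by 177 mm) begins 78 mm behind the grasp point.
Start: joints at [1.217, 0.087, 1.371, -0, 1.684, -0.103], TCP at [0.137, 0.533, 0.405] pointing down, gripper open.
Joint ranges: [-3.1, 3.1], [-0.76, 2.03], [0.27, 2.55], [-1.08, 4.22], [0.17, 2.65], [-2.57, 2.57]. Speed limits (rad/s): [2.79, 2.79, 3.14, 3.14, 3.14, 3.14].

### API

Orientations are given as [roll, pitch, yaw] about the fixed x, y, z axes, in that order (R = Rz(yaw) Ry(pitch) Rx(roll)).
In Python, from bench import robot gives the robot as it stands.
- The arm moves only by the tool play_rows, never from a script. Its arguments are lists of equal length, an entry for each row: "translation": the shift along the tool's x, y, z scaled (see below), a list of three; "twist": the turn, a rotation vector about the tool's x, y, z scaled (see below), a list of three; "gripper": the opening, from -1 (shut) to 1 (fully open). A call has 1 to 8 rows; each row shifts and turns the commanded pose from where the row before left it, along the tool's axes as they then stand; what a row does not reach is not made up. The controller multiplies each number of a shift by 0.04 m and each number of a turn by 0.1 rad. A row lasts 1/10 s, in which the tool goes at most 50 mm and 8.59 degrees, less where a joint would pass 70% of its speed; a pose out of reach is approached as far as the arm can. A call with a number of a shift or a turn outside -1 to 1 is refused whole. A call with a gripper value outside its range is refused whole. The fingers move at their own pace and stop on an object; the grip force is fixed at half the most. Time passes only in rows, so rows that do not move let the fingers close. It gives the time, the measured TCP pose, the force, the opening and the grip force at its end, in the units of the state.
- robot.get_obs(): the state, without advancing time (a new reading comes with each control period).
- robot.snapshot(name): name is "side" or "top" or "wrist"; returns the picture (480x640x3 uint8, red, green, blue); there is no depth.
- robot.camera_model(name): a dict with "camera_matrix" (3x3 intrinsics, pixels), "k1" (the pictures are not rectified: a ray, as slopes to the right and down, at radius r is drawn at 1 + k1 r^2 times it, then the intrinsics apply), "rvec" (rotation vector, rad) and "tvec" (3), from world to camera coordinates, as OpenCV has them. Camera axes: x right, y down, z forward; pixel columns grow to the right and rows downward; lengths in m; the calibration is good to about 2 mm. A picture is of the moment at which its call begins: read the wrist's pose just before it. camera_model takes no time and is no camera call; for the wrist camera it gives the pose at the moment of the call.
- robot.close_job(): hands the job in; it is judged then, once.
Trained networks look in the newest picture that a camera, given by its name, has taken for a name from the list of things; names that differ only in an ending like _2 or _b are one class to them, and where a whole thing is asked for, a point or a joint stands for the part that bears it (a point fixed in the world has none). Each returns a list of dicts, best first, with "score" (0 to 1); they miss things now and then, are a little off and sometimes report something else, mostly with a low value. They report only what shows in the picture. A call takes as long as a camera call. They do not tell look-alikes from the thing itself.
- robot.recognise(name, camera): "centre" ([x, y, z] in m, in world coordinates, good to about 4 mm: the middle of the surface that is visible of it).
- robot.spot_point(name, camera): "centre" ([x, y, z] in m, in world coordinates, good to about 4 mm: a listed point, or the origin of a listed thing).
The state is a dict: "time": time; "joint_positions": joint angles; "qvel": joint speeds; "joint_torque": joint torques, N m; "tool_pos": TCP position; "ee_rot": TCP orientation; "wrist_force": force on the tool from outside, world axes, zero at the start; "wrist_torque": the same for the moment, N m; "width": finger opening in m; "finger_force": force on a finger pad.
Only numpy, scipy, OpenCV 4.12 (cv2) and the standard library are available. Lean on these libraries where they do the work, as an engineer would, in place of code of your own. Each camera call takes 0.05 s, during which the arm holds its last target. There are 200 camera calls.

### The job

Clamp the pine block in the drilling fixture, ready for its axle hole; nothing needs to be gripped. Push the block along its channel until it sits against the end stop, then swing the clamp strap over it with a finger until it meets its stop pin, then push the cam lever fully down so that the cam holds the block. Do not lift the block, and leave the cup, the spool and the glue jar where they stand.

Things in the scene. Friction and masses are not known exactly. Their poses are not given: they have to be found in the camera images.
- fixture: Drilling fixture fixed to the table: aluminium plate 15 mm thick, x -50 to +100, y -120 to +120 mm of its frame. Origin at table level where the swung-over strap crosses the block channel's centre line; z up. The channel runs along y at x = 0 between two steel rails (inner faces x = +-19 mm, y -70 to +30 mm, tops 31 mm above the table), closed at its -y end by the end stop.
- end_stop (a point): Middle of the end stop's face, at the level of the plate's top (15 mm above the table); the face looks to the fixture's +y, is 38 mm wide and as high as the rails. Fixture frame: x = 0, y = -58 mm. Axes as the fixture's.
- block: Loose pine block in the channel, 35 (x) x 110 (y) x 28 mm high, 40 to 80 g, a pencil cross near its +y end; 1.5 mm of play at each side; its -y end starts 13 to 33 mm short of the end stop. Origin at the centre of its underside, 15 mm above the table; axes as the fixture's. It slides easily along the fixture's -y and stays where it is left.
- block_pushed_end (a point): Centre of the block's +y end face (35 mm wide, 28 mm high), 29 mm above the table, beyond the rails and free all round.
- block_stop_end (a point): Middle of the lower edge of the block's -y end face, which has to come against the end stop.
- post (a point): Axis of the strap's upright pivot post, at the level of the strap's top face (61 mm above the table); fixture frame x = +70, y = 0. A nut of 21 mm diameter above it reaches 70 mm above the table, the post 73 mm.
- stop_pin (a point): Top of the fixed steel pin that stops the strap, 8 mm diameter, standing on the +x rail; 67 mm above the table; fixture frame x = +25, y = +19.5 mm.
- strap (a joint): Swing of the clamp strap about the post, rad: 0 = square across the block and against its stop pin; grows anticlockwise seen from above; starts 1.2 to 1.7, pointing about to the fixture's -y. In the fixture's frame it points from the post along (-cos q, -sin q). Friction of about 2 N at 50 mm from the post; it stays where it is left and passes 8 mm above the block's top.
- strap_mid (a point): Middle of the strap's top face, 35 mm from the post axis, 61 mm above the table. The strap is a level dark steel bar 29 mm wide (14.5 mm to each side), 10 mm thick (51 to 61 mm above the table), reaching 84 mm from the post axis; its last 30 mm are a fork, 49 to 63 mm above the table, for cam and lever.
- cam_pin (a point): Centre of the cam's level pin in the strap's fork, 70 mm from the post axis, 56 mm above the table. The lever turns about it.
- lever (a joint): Angle of the cam lever above level, rad: 0 = fully down against its stop, level, pointing outward in line with the strap, away from the post; starts raised, 0.7 to 0.9; limit 1.15. It turns about the cam pin and stays where it is left. Over the block it takes 2 to 6 N to push it down, 40 mm from the pin; near the bottom the waxed cam bears on the block.
- lever_grip (a point): Upper face of the lever's black plastic grip at its middle. The grip is 20 mm wide and 11 mm thick and runs from 36 to 100 mm from the cam pin; when fully down its upper face is level, 62.5 mm above the table.
- lever_tip (a point): Outer end of the lever's grip, 100 mm from the cam pin. With the lever raised to 0.9 it stands about 135 mm above the table.
- cam: Steel eccentric cam on the lever's root, 13 mm wide, in the strap's fork; origin on the cam pin. With the strap over the block and the lever down it presses on the middle of the block's top, 43 mm above the table.
- cup: Bystander: paper cup, 72 mm across the mouth, 85 mm high, 30 g, standing on the table. Origin at the centre of its underside.
- spool: Bystander: white plastic spool standing on end, 48 mm diameter, 38 mm high. Origin at the centre of its underside.
- glue: Bystander: small white glue jar with a grey cap, 32 mm diameter, 85 mm high. Origin at the centre of its underside.
Things that resemble listed ones, but are neither listed nor needed, are in the scene too. Leave any purple or turquoise look-alike of the block alone.

How it is judged:
By the outcome, as a careful person would: the job done as asked, in the order asked, and still so for the second after the job is handed in, with the robot touching nothing.
It also fails if it takes over 58 s, if anything falls off the work surface, if the arm or the gripper's body presses on something with over 40 N, if the wrist force passes 120 N, or if a joint passes its speed limit or range.

## Working session

There is one attempt and no reset: what is moved stays moved. The work goes in short steps, Python scripts to look and compute and a tool call to move; the robot and the scene stay as the last step left them, time stands still between calls to the robot, and variables do not carry over. Pictures are saved under pics/ and viewed, at most 10 in all, crops included, and the job is handed in when it is done.

Besides the shell and the picture viewer there is one more tool, called after "Call:" by a JSON object that holds its "method" and its "body", one argument or row to a line. play_rows: Moves the arm, as the interface text tells. Its arguments: {"type":"object","properties":{"translation":{"type":"array","items":{"type":"array","items":{"type":"number","minimum":-1,"maximum":1}}},"twist":{"type":"array","items":{"type":"array","items":{"type":"number","minimum":-1,"maximum":1}}},"gripper":{"type":"array","items":{"type":"number"}}},"required":["translation","twist","gripper"]}

```bash
mkdir -p pics; ls; cat > h.py <<'E'
import numpy as np, cv2
from bench import robot
from scipy.spatial.transform import Rotation as R
def save(cam,name):
    im=robot.snapshot(cam); cv2.imwrite(f'pics/{name}.png',im[:,:,::-1]); return im
def proj(P,cam):
    m=robot.camera_model(cam); P=np.atleast_2d(P)
    X=R.from_rotvec(np.ravel(m['rvec'])).apply(P)+np.ravel(m['tvec'])
    s=X[:,:2]/X[:,2:]; s=s*(1+m['k1']*(s**2).sum(1,keepdims=True))
    K=np.array(m['camera_matrix']); return s*[K[0,0],K[1,1]]+K[:2,2]
def unproj(px,z,cam):
    m=robot.camera_model(cam); K=np.array(m['camera_matrix'])
    d=(np.array(px,float)-K[:2,2])/[K[0,0],K[1,1]]; s=d.copy()
    for _ in range(20): s=d/(1+m['k1']*(s@s))
    Rm=R.from_rotvec(np.ravel(m['rvec'])); C=-Rm.inv().apply(np.ravel(m['tvec'])); v=Rm.inv().apply([*s,1])
    return C+v*(z-C[2])/v[2]
E
python3 - <<'E'
from h import *
np.set_printoptions(precision=4,suppress=True)
o=robot.get_obs(); print(o['time'],o['tool_pos'],o['ee_rot'],o['wrist_force'],robot.tcp_to_tips)
for c in ['top','side']:
    save(c,c+'0')
    for n in ['fixture','end_stop','block','block_pushed_end','block_stop_end','post','stop_pin','strap_mid','cam_pin','lever_grip','lever_tip','cup','spool','glue']:
        print(c,n,[(np.round(d['centre'],4).tolist(),round(d['score'],2),proj(d['centre'],c)[0].round().tolist()) for d in robot.spot_point(n,c)[:3]])
print(robot.get_obs()['time'])
E
```

```text
pics
0.0 [0.1365 0.5327 0.4035] [-3.1394 -0.0002  2.8908] [-0.3733 -0.195   0.2931] 0.1992
top fixture [([0.5436, 0.0665, -0.0007], 0.68, [321.0, 256.0]), ([0.4524, -0.0773, 0.002], 0.27, [418.0, 313.0])]
top end_stop [([0.5594, 0.0091, 0.0181], 0.81, [359.0, 243.0])]
top block [([0.5366, 0.0941, 0.0134], 0.79, [303.0, 260.0]), ([0.7568, 0.1456, -0.0021], 0.67, [270.0, 128.0]), ([0.3453, 0.0778, -0.0006], 0.55, [317.0, 389.0])]
top block_pushed_end [([0.5297, 0.1472, 0.0303], 0.7, [267.0, 264.0]), ([0.324, 0.1244, 0.016], 0.69, [285.0, 407.0]), ([0.7203, 0.1782, 0.0139], 0.63, [248.0, 146.0])]
top block_stop_end [([0.5509, 0.2682, 0.0001], 0.73, [192.0, 254.0]), ([0.7975, 0.1055, 0.0014], 0.65, [294.0, 104.0]), ([0.5442, 0.0404, 0.0178], 0.62, [339.0, 253.0])]
top post []
top stop_pin [([0.5644, 0.0952, 0.0692], 0.7, [301.0, 235.0])]
top strap_mid [([0.6124, 0.047, 0.0605], 0.58, [333.0, 203.0])]
top cam_pin [([0.6142, 0.0085, 0.0569], 0.91, [360.0, 201.0]), ([0.452, -0.0755, 0.0024], 0.57, [417.0, 313.0])]
top lever_grip [([0.6185, -0.0325, 0.1082], 0.83, [393.0, 188.0])]
top lever_
[... 1242 characters left out ...]
([0.614, 0.0089, 0.0574], 0.32, [302.0, 230.0])]
side strap_mid [([0.6112, 0.0493, 0.0631], 0.82, [292.0, 238.0]), ([0.5525, 0.0095, 0.0146], 0.53, [333.0, 260.0])]
side cam_pin [([0.6197, 0.0114, 0.0541], 0.67, [298.0, 232.0])]
side lever_grip [([0.6194, -0.0279, 0.1121], 0.72, [309.0, 193.0])]
side lever_tip [([0.6208, -0.0533, 0.1313], 0.96, [315.0, 177.0])]
side cup [([0.4526, -0.0765, -0.0024], 0.66, [403.0, 259.0]), ([0.5453, 0.0662, 0.0002], 0.64, [323.0, 285.0])]
side spool [([0.5554, 0.2673, -0.0029], 0.89, [254.0, 361.0]), ([0.5287, 0.1487, 0.033], 0.57, [310.0, 299.0]), ([0.5545, 0.0066, 0.0126], 0.43, [333.0, 260.0])]
side glue [([0.409, 0.1855, 0.0026], 0.7, [375.0, 355.0])]
1.5
```

View pictures.

View pics/top0.png

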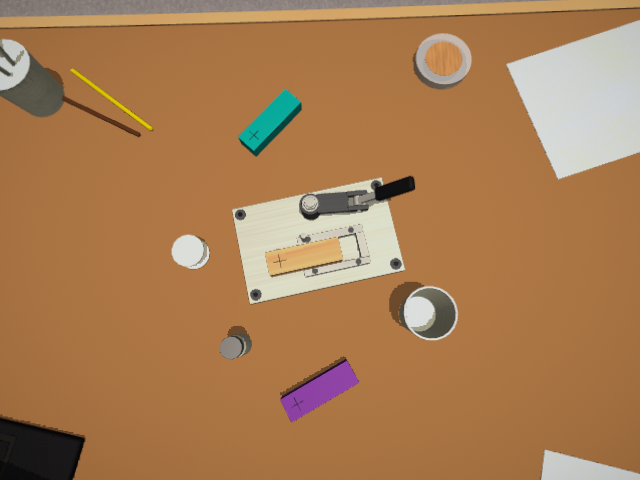

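View pics/side0.png

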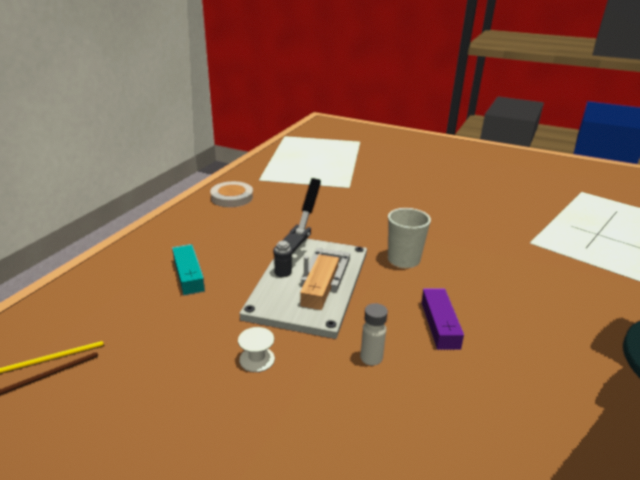

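```bash
python3 - <<'E'
from h import *
np.set_printoptions(precision=4,suppress=True)
im=cv2.imread('pics/top0.png')[160:330,230:440]; cv2.imwrite('pics/crop0.png',cv2.resize(im,(740,600),interpolation=cv2.INTER_CUBIC))
# fit fixture pose
from scipy.optimize import least_squares
F={'fix':(0,0),'stop':(0,-58),'post':(70,0),'pin':(25,19.5)}
M=[('fix',.5436,.0665),('fix',.5461,.0667),('stop',.5594,.0091),('stop',.5562,.0101),('post',.6107,.0824),('pin',.5644,.0952),('pin',.5641,.0934)]
f=lambda p:np.ravel([p[:2]+np.array([[np.cos(p[2]),-np.sin(p[2])],[np.sin(p[2]),np.cos(p[2])]])@(np.array(F[n])/1000)-[x,y] for n,x,y in M])
s=least_squares(f,[.54,.067,.2]);print(s.x,s.fun*1000)
np.save('fix.npy',s.x)
c,sn=np.cos(s.x[2]),np.sin(s.x[2])
for n,w in dict(block=(.538,.0932),pushed=(.5296,.148),stopend=(.5465,.039),strap=(.6118,.048),cam=(.617,.010),grip=(.619,-.030),tip=(.618,-.0545),spool=(.552,.267),glue=(.412,.1895),cup=(.453,-.077)).items():
    d=np.array(w)-s.x[:2]; print(n,np.array([c*d[0]+sn*d[1],-sn*d[0]+c*d[1]])*1000)
E
```

```text
[0.5443 0.0672 0.2355] [ 0.6639  0.6828 -1.8361  0.4828 -1.6048  1.6833  1.5952  0.6833  1.6323
  1.1137 -0.3753 -3.2229 -0.0753 -1.4229]
block [-0.0213 26.7607]
pushed [ 4.5953 82.0082]
stopend [ -4.4006 -27.9267]
strap [ 61.1971 -34.4095]
cam [ 57.3883 -72.574 ]
grip [  50.0012 -111.9368]
tip [  43.3129 -135.5275]
spool [ 54.1397 192.4985]
glue [-100.0777  149.7989]
cup [-122.3831 -118.9123]
```

View pics/crop0.png

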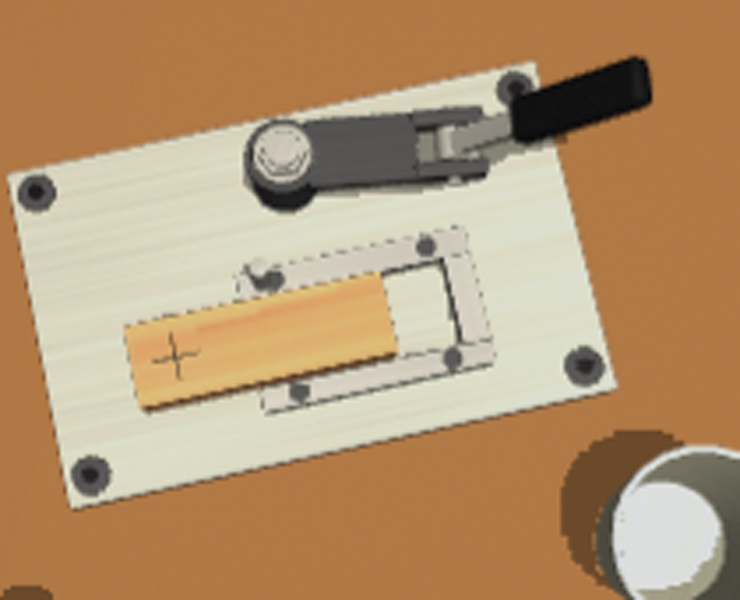

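The top picture shows the fixture with the pine block at (303,257), the post nut at (311,205), and the strap pointing right to the fork at about (355,202). The raised black grip runs from (376,190) to (413,183). Bystanders are the spool (190,251), jar (233,347) and cup (430,313).

Possible mistakes for the block: the turquoise block (270,122) and the purple block (320,389). The crop confirms that my choice, the pine block in the channel, carries the pencil cross at its left (+y) end.

I'll refine the fixture's yaw next.

```bash
python3 - <<'E'
from h import *
from scipy.optimize import least_squares
np.set_printoptions(precision=4,suppress=True)
z=.015
# crop -> full: x=230+u*210/740, y=160+v*170/600
cr=lambda u,v:(230+(u+.5)*210/740-.5,160+(v+.5)*170/600-.5)
P=[((100,120),(535,62),.015),((-50,120),None,0)]
obs=[((100,-120),(535,62),.015),((100,120),(9,174),.015),((-50,120),(72,508),.015),((-50,-120),(615,386),.015),
 ((70,0),(284,146),.073),((25,19.5),(256,266),.067)]
pw=[unproj(cr(*uv),zz,'top')[:2] for _,uv,zz in obs]
f=lambda p:np.ravel([p[:2]+np.array([[np.cos(p[2]),-np.sin(p[2])],[np.sin(p[2]),np.cos(p[2])]])@(np.array(o[0])/1000)-w for o,w in zip(obs,pw)])
s=least_squares(f,[.54,.067,.2]);print(s.x);print(s.fun.reshape(-1,2)*1000)
np.save('fix.npy',s.x); c,sn=np.cos(s.x[2]),np.sin(s.x[2])
loc=lambda w:np.array([c*(w[0]-s.x[0])+sn*(w[1]-s.x[1]),-sn*(w[0]-s.x[0])+c*(w[1]-s.x[1])])*1000
for n,uv,zz in [('blkTL',(124,324),.043),('blkBL',(143,408),.015),('blkTR',(381,272),.043),('blkBR',(397,352),.043),('stop top',(441,260),.031),('stop bot',(461,343),.031)]:
    print(n,loc(unproj(cr(*uv),zz,'top')))
for n,w in dict(block=(.538,.0932),pushed=(.5296,.148),stopend=(.5465,.039),strap=(.6118,.048),cam=(.617,.010),grip=(.619,-.030),tip=(.618,-.0545),endstop=(.5578,.0096),spool=(.552,.267),glue=(.412,.1895),cup=(.453,-.077)).items(): print(n,loc(w))
E
```

```text
[0.5435 0.0678 0.1899]
[[ 1.3896 -0.4783]
 [ 0.6643  1.4513]
 [-0.4325  1.2618]
 [-1.0737 -1.7927]
 [-0.2427  0.6909]
 [-0.3051 -1.133 ]]
blkTL [17.9264 79.3403]
blkBL [-14.6892  80.9964]
blkTR [ 16.3815 -29.719 ]
blkBR [-17.7432 -28.7756]
stop top [ 17.9863 -56.5795]
stop bot [-18.3721 -56.7298]
block [-0.5848 25.9524]
pushed [ 1.5105 81.3528]
stopend [ -2.4686 -28.8777]
strap [ 63.3564 -32.3658]
cam [ 61.2899 -70.6642]
grip [  55.7034 -110.3227]
tip [  50.0966 -134.1934]
endstop [  3.0786 -59.8822]
spool [ 45.9706 193.9852]
glue [-106.1417  144.3054]
cup [-116.1843 -125.143 ]
```

```bash
cat >> h.py <<'E'
np.set_printoptions(precision=4,suppress=True)
fx=np.load('fix.npy'); c_,s_=np.cos(fx[2]),np.sin(fx[2])
def W(x,y): return np.array([fx[0]+(c_*x-s_*y)/1000,fx[1]+(s_*x+c_*y)/1000])
def L(w): d=np.array(w[:2])-fx[:2]; return np.array([c_*d[0]+s_*d[1],-s_*d[0]+c_*d[1]])*1000
def st():
    o=robot.get_obs(); print('t',round(o['time'],2),'fix xy',L(o['tool_pos']),'tip z',o['tool_pos'][2]-.1992,'rpy',np.array(o['ee_rot']),'F',np.array(o['wrist_force']),'w',o['width']); return o
def to(x,y,ztip,yaw=None):
    o=st(); Rm=R.from_euler('xyz',o['ee_rot']); d=np.array([*W(x,y),ztip+.1992])-o['tool_pos']
    print('units in tool axes',Rm.inv().apply(d)/.04)
    if yaw is not None: print('twist', (Rm.inv()*R.from_euler('xyz',[np.pi,0,yaw])).as_rotvec()/.1)
E
python3 -c "
from h import *
to(0,103,.10,fx[2]+np.pi/2)"
```

```text
t 1.5 fix xy [-311.8749  533.44  ] tip z 0.20547802837536017 rpy [3.1415 0.     2.8908] F [-0.5176  1.0182 -0.8601] w 0.09354146503837252
units in tool axes [-11.6421  -6.4072   2.6366]
twist [ 0.0007 -0.0003 11.3011]
```

Call:
{"method": "play_rows", "body": {
  "translation": [
    [-0.97,-0.534,0],
    [-0.97,-0.534,0],
    [-0.97,-0.534,0],
    [-0.97,-0.534,0],
    [-0.97,-0.534,0],
    [-0.97,-0.534,0],
    [-0.97,-0.534,0],
    [-0.97,-0.534,0]
  ],
  "twist": [
    [0,0,0],
    [0,0,0],
    [0,0,0],
    [0,0,0],
    [0,0,0],
    [0,0,0],
    [0,0,0],
    [0,0,0]
  ],
  "gripper": [-1,-1,-1,-1,-1,-1,-1,-1]
}}

```text
time: 2.3
tool_pos: [0.3957, 0.2887, 0.4049]
ee_rot: [3.141, 0.0, 2.891]
wrist_force: [0.2, 1.1, 0.5]
width: 0.0335
finger_force: 0.0
```

Call:
{"method": "play_rows", "body": {
  "translation": [
    [-0.97,-0.534,0],
    [-0.97,-0.534,0],
    [-0.97,-0.534,0],
    [-0.97,-0.534,0],
    [0,0,0],
    [0,0,0],
    [0,0,0],
    [0,0,0]
  ],
  "twist": [
    [0,0,0],
    [0,0,0],
    [0,0,0],
    [0,0,0],
    [0,0,1],
    [0,0,1],
    [0,0,1],
    [0,0,1]
  ],
  "gripper": [-1,-1,-1,-1,-1,-1,-1,-1]
}}

```text
time: 3.1
tool_pos: [0.5241, 0.1687, 0.4046]
ee_rot: [-3.142, -0.0, 2.486]
wrist_force: [0.1, 0.0, 0.4]
width: 0.0003
finger_force: 0.0
```

Call:
{"method": "play_rows", "body": {
  "translation": [
    [0,0,0.4],
    [0,0,0.4],
    [0,0,0.4],
    [0,0,0.4],
    [0,0,0.4],
    [0,0,0.3],
    [0,0,0.3],
    [0,0,0]
  ],
  "twist": [
    [0,0,1],
    [0,0,1],
    [0,0,1],
    [0,0,1],
    [0,0,1],
    [0,0,1],
    [0,0,1],
    [0,0,0.3]
  ],
  "gripper": [-1,-1,-1,-1,-1,-1,-1,-1]
}}

```text
time: 3.9
tool_pos: [0.5234, 0.1688, 0.2984]
ee_rot: [-3.137, 0.0, 1.758]
wrist_force: [-0.3, -0.2, 0.1]
width: 0.001
finger_force: 0.0
```

```bash
python3 -c "
from h import *
to(0,103,.024,fx[2]+np.pi/2)"
```

```text
t 3.9 fix xy [ -0.6934 102.9646] tip z 0.09915831093820604 rpy [-3.1374  0.0001  1.7584] F [-0.2698 -0.1742  0.0682] w 0.000969027804280678
units in tool axes [0.001  0.0251 1.8789]
twist [-0.0415  0.0006 -0.0234]
```

Call:
{"method": "play_rows", "body": {
  "translation": [
    [0,0.025,0.47],
    [0,0,0.47],
    [0,0,0.47],
    [0,0,0.47],
    [-0.15,0,0],
    [-0.1,0,0],
    [-0.1,0,0],
    [-0.1,0,0]
  ],
  "twist": [
    [0,0,0],
    [0,0,0],
    [0,0,0],
    [0,0,0],
    [0,0,0],
    [0,0,0],
    [0,0,0],
    [0,0,0]
  ],
  "gripper": [-1,-1,-1,-1,-1,-1,-1,-1]
}}

```text
time: 4.7
tool_pos: [0.5289, 0.1512, 0.227]
ee_rot: [3.139, -0.0, 1.761]
wrist_force: [0.3, 0.2, 0.5]
width: 0.0005
finger_force: 0.3
```

Call:
{"method": "play_rows", "body": {
  "translation": [
    [-0.1,0,0],
    [-0.1,0,0],
    [-0.1,0,0],
    [-0.1,0,0],
    [-0.1,0,0],
    [-0.06,0,0],
    [-0.03,0,0],
    [0,0,0]
  ],
  "twist": [
    [0,0,0],
    [0,0,0],
    [0,0,0],
    [0,0,0],
    [0,0,0],
    [0,0,0],
    [0,0,0],
    [0,0,0]
  ],
  "gripper": [-1,-1,-1,-1,-1,-1,-1,-1]
}}

```text
time: 5.5
tool_pos: [0.5327, 0.1287, 0.2254]
ee_rot: [-3.142, -0.002, 1.761]
wrist_force: [-0.7, 3.3, 1.8]
width: 0.0007
finger_force: 1.7
```

```bash
python3 -c "
from h import *
to(0,60,.024,fx[2]+np.pi/2)"
```

```text
t 5.5 fix xy [ 0.8636 61.8161] tip z 0.026246888402358254 rpy [-3.1415 -0.0017  1.7608] F [-0.7131  3.2743  1.7544] w 0.0007153832580745656
units in tool axes [-0.0455 -0.0216  0.0561]
twist [-0.0006 -0.0168  0.0009]
```

Call:
{"method": "play_rows", "body": {
  "translation": [
    [-0.03,0,0],
    [-0.03,0,0],
    [0,0,0]
  ],
  "twist": [
    [0,0,0],
    [0,0,0],
    [0,0,0]
  ],
  "gripper": [-1,-1,-1]
}}

```text
time: 5.8
tool_pos: [0.5328, 0.1278, 0.2255]
ee_rot: [-3.142, -0.006, 1.761]
wrist_force: [-2.7, 8.3, 1.9]
width: 0.0005
finger_force: 4.5
```

```bash
python3 - <<'E'
from h import *
o=st(); save('top','top1')
im=cv2.imread('pics/top1.png')[160:330,230:440]; cv2.imwrite('pics/crop1.png',cv2.resize(im,(740,600),interpolation=cv2.INTER_CUBIC))
E
```

```text
t 5.8 fix xy [ 0.8063 60.9451] tip z 0.026286074507343105 rpy [-3.1416 -0.0059  1.7614] F [-2.7212  8.3226  1.9407] w 0.0004612453162322914
```

View pics/crop1.png

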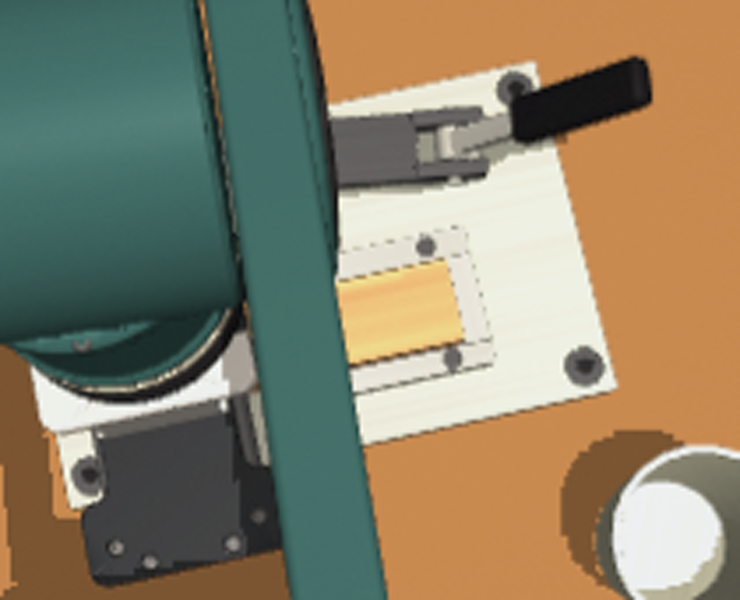

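The block's end at crop (455,300) is flush with the end stop, and the reaction is 8 N. I'll back off, rise, and go to the far side of the strap.

Call:
{"method": "play_rows", "body": {
  "translation": [
    [0.2,0,0],
    [0.14,0,-0.3],
    [0,0,-0.9],
    [0,0,-0.9],
    [0,0,-0.9],
    [0,0,-0.6],
    [-0.8,0.61,0],
    [-0.8,0.61,0]
  ],
  "twist": [
    [0,0,0],
    [0,0,0],
    [0,0,0],
    [0,0,0],
    [0,0,0],
    [0,0,0],
    [0,0,0],
    [0,0,0]
  ],
  "gripper": [-1,-1,-1,-1,-1,-1,-1,-1]
}}

```text
time: 6.65
tool_pos: [0.591, 0.0856, 0.3729]
ee_rot: [3.136, 0.002, 1.763]
wrist_force: [-0.0, 0.2, 0.2]
width: 0.0003
finger_force: 0.0
```

Call:
{"method": "play_rows", "body": {
  "translation": [
    [-0.8,0.61,0],
    [-0.8,0.61,0],
    [0,0,0],
    [0,0,0]
  ],
  "twist": [
    [0,0,0],
    [0,0,0],
    [0,0,0.7],
    [0,0,0.7]
  ],
  "gripper": [-1,-1,-1,-1]
}}

```text
time: 7.05
tool_pos: [0.6515, 0.0304, 0.3694]
ee_rot: [-3.141, 0.001, 1.615]
wrist_force: [-0.7, -0.4, -0.2]
width: 0.0006
finger_force: 0.0
```

```bash
python3 - <<'E'
from h import *
to(98.6,-54.5,.049,fx[2]+1.43)
save('side','side2')
for n in ['strap_mid','cam_pin','lever_tip','post','block_stop_end','block_pushed_end']:
    print(n,[(L(d['centre']),d['centre'][2],round(d['score'],2)) for d in robot.spot_point(n,'side')[:3]])
E
```

```text
t 7.05 fix xy [ 99.0551 -57.1257] tip z 0.170212191626892 rpy [-3.141   0.0015  1.6154] F [-0.6975 -0.4488 -0.1864] w 0.0005530681661548051
units in tool axes [ 0.0678 -0.0189  3.0302]
twist [-0.0061  0.0147 -0.0446]
strap_mid [(array([ 49.2266, 191.3227]), -0.0009, 0.72), (array([ 66.4085, -36.6184]), 0.0633, 0.55)]
cam_pin [(array([ 60.9155, -65.1952]), 0.0542, 0.75)]
lever_tip [(array([  50.176 , -134.3105]), 0.1305, 0.77)]
post [(array([67.3761, -0.8582]), 0.0589, 0.71), (array([ 49.4987, 189.0301]), 0.0012, 0.63)]
block_stop_end [(array([257.697 ,  -6.6886]), -0.0019, 0.9), (array([  1.073 , -59.1912]), 0.009, 0.7), (array([-173.974 ,   -8.3345]), -0.0014, 0.6)]
block_pushed_end [(array([-1.399 , 50.8537]), 0.0316, 0.93), (array([-206.7291,   96.7374]), 0.0138, 0.89), (array([193.6439,  79.6545]), 0.0161, 0.87)]
```

Call:
{"method": "play_rows", "body": {
  "translation": [
    [0.07,0,0.5],
    [0,0,0.5],
    [0,0,0.5],
    [0,0,0.5],
    [0,0,0.4],
    [0,0,0.33],
    [0,0,0.3],
    [0,0,0]
  ],
  "twist": [
    [0,0,0],
    [0,0,0],
    [0,0,0],
    [0,0,0],
    [0,0,0],
    [0,0,0],
    [0,0,0],
    [0,0,0]
  ],
  "gripper": [-1,-1,-1,-1,-1,-1,-1,-1]
}}

```text
time: 8.2
tool_pos: [0.65, 0.0349, 0.2461]
ee_rot: [-3.138, -0.0, 1.621]
wrist_force: [-0.2, -0.5, 0.0]
width: 0.0003
finger_force: 0.0
```

Call:
{"method": "play_rows", "body": {
  "translation": [
    [0,-0.1,0],
    [0,-0.1,0],
    [0,-0.03,0]
  ],
  "twist": [
    [0,0,0],
    [0,0,0],
    [0,0,0]
  ],
  "gripper": [-1,-1,-1]
}}

```text
time: 8.5
tool_pos: [0.6412, 0.0343, 0.2495]
ee_rot: [3.14, 0.0, 1.621]
wrist_force: [-0.1, 0.1, -0.3]
width: 0.0005
finger_force: 0.0
```

```bash
python3 - <<'E'
from h import *
u=np.array([-np.cos(1.43),-np.sin(1.43)]);n=np.array([np.sin(1.43),-np.cos(1.43)])
to(*(np.array([70,0])+50*u+27*n),.049,fx[2]+1.43)
E
```

```text
t 8.5 fix xy [ 89.626  -51.3161] tip z 0.05033233159072714 rpy [3.1397 0.     1.6208] F [-0.0693  0.0712 -0.3324] w 0.0005234542863435911
units in tool axes [-0.0487  0.0091  0.0333]
twist [0.0185 0.0005 0.009 ]
```

Call:
{"method": "play_rows", "body": {
  "translation": [
    [-0.032,-0.063,0.02],
    [-0.032,-0.063,0],
    [-0.061,-0.128,0],
    [-0.061,-0.128,0],
    [-0.061,-0.128,0],
    [-0.061,-0.128,0],
    [-0.061,-0.128,0],
    [-0.061,-0.128,0]
  ],
  "twist": [
    [0,0,0.5],
    [0,0,0.5],
    [0,0,1],
    [0,0,1],
    [0,0,1],
    [0,0,1],
    [0,0,1],
    [0,0,1]
  ],
  "gripper": [-1,-1,-1,-1,-1,-1,-1,-1]
}}

```text
time: 9.3
tool_pos: [0.6036, 0.0264, 0.2491]
ee_rot: [3.137, -0.002, 0.916]
wrist_force: [2.1, -1.8, 1.0]
width: 0.0004
finger_force: 1.0
```

```bash
python3 - <<'E'
from h import *
q=.73
u=np.array([-np.cos(q),-np.sin(q)]);n=np.array([np.sin(q),-np.cos(q)])
to(*(np.array([70,0])+50*u+27*n),.049,fx[2]+q)
save('top','top2')
im=cv2.imread('pics/top2.png')[130:330,230:480]; cv2.imwrite('pics/crop2.png',cv2.resize(im,(750,600),interpolation=cv2.INTER_CUBIC))
E
```

```text
t 9.3 fix xy [ 51.2575 -52.04  ] tip z 0.04991629729261621 rpy [ 3.1372 -0.002   0.9164] F [ 2.1025 -1.7967  1.017 ] w 0.000446721005192795
units in tool axes [-0.0332  0.018   0.0229]
twist [ 0.0437 -0.0202 -0.0352]
```

View pics/crop2.png

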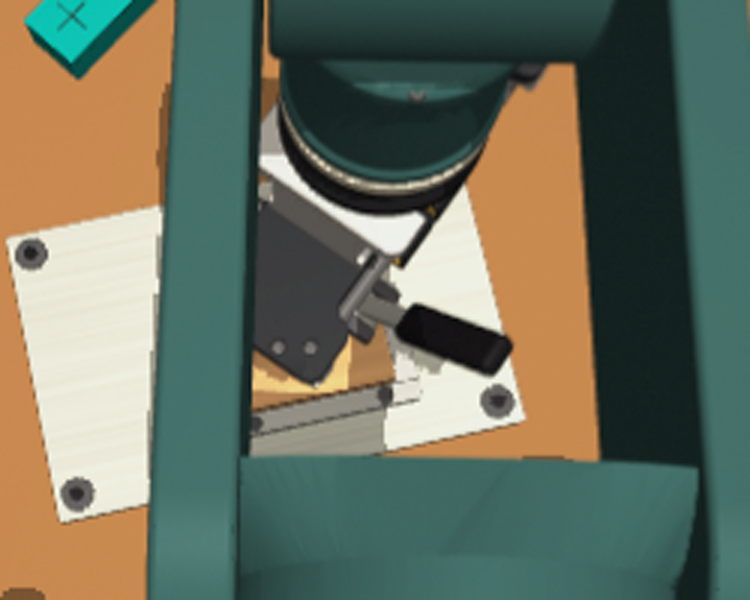

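The crop shows the strap being swept with the finger behind it. The lever, at (455,340), is free of the gripper body.

Call:
{"method": "play_rows", "body": {
  "translation": [
    [-0.061,-0.128,0],
    [-0.061,-0.128,0],
    [-0.061,-0.128,0],
    [-0.061,-0.128,0],
    [-0.061,-0.128,0],
    [-0.032,-0.063,0],
    [-0.032,-0.063,0],
    [-0.032,-0.063,0]
  ],
  "twist": [
    [0,0,1],
    [0,0,1],
    [0,0,1],
    [0,0,1],
    [0,0,1],
    [0,0,0.5],
    [0,0,0.5],
    [0,0,0.5]
  ],
  "gripper": [-1,-1,-1,-1,-1,-1,-1,-1]
}}

```text
time: 10.15
tool_pos: [0.5715, 0.0431, 0.2489]
ee_rot: [3.139, -0.003, 0.27]
wrist_force: [1.5, -0.9, 1.2]
width: 0.0007
finger_force: 1.0
```

```bash
python3 - <<'E'
from h import *
to(20,-27,.049,fx[2])
E
```

```text
t 10.15 fix xy [ 22.8253 -29.565 ] tip z 0.04972044980792836 rpy [ 3.1393 -0.0027  0.2704] F [ 1.4535 -0.9129  1.1668] w 0.0006523415761950403
units in tool axes [-0.0653 -0.0696  0.0177]
twist [ 0.0217 -0.0275  0.8045]
```

Call:
{"method": "play_rows", "body": {
  "translation": [
    [-0.016,-0.032,0],
    [-0.016,-0.032,0],
    [-0.016,-0.032,0],
    [0,-0.02,0],
    [0,0,0]
  ],
  "twist": [
    [0,0,0.25],
    [0,0,0.25],
    [0,0,0.25],
    [0,0,0],
    [0,0,0]
  ],
  "gripper": [-1,-1,-1,-1,-1]
}}

```text
time: 10.65
tool_pos: [0.5685, 0.0467, 0.2481]
ee_rot: [3.138, -0.001, 0.196]
wrist_force: [0.4, -4.9, 2.0]
width: 0.0005
finger_force: 2.8
```

```bash
python3 - <<'E'
from h import *
to(20,-27,.049,fx[2])
E
```

```text
t 10.65 fix xy [ 20.626  -25.4481] tip z 0.04890352714522822 rpy [ 3.1384 -0.0013  0.1959] F [ 0.4246 -4.8634  2.0141] w 0.0005309072474074962
units in tool axes [-0.0159  0.0387 -0.0023]
twist [ 0.0314 -0.0132  0.0595]
```

Call:
{"method": "play_rows", "body": {
  "translation": [
    [0,-0.03,0],
    [0,-0.03,0],
    [0,0,0]
  ],
  "twist": [
    [0,0,0],
    [0,0,0],
    [0,0,0]
  ],
  "gripper": [-1,-1,-1]
}}

```text
time: 10.95
tool_pos: [0.5684, 0.0477, 0.2482]
ee_rot: [3.134, -0.001, 0.195]
wrist_force: [1.9, -11.2, 2.1]
width: 0.0004
finger_force: 5.2
```

```bash
python3 - <<'E'
from h import *
to(20,-27,.049,fx[2])
E
```

```text
t 10.95 fix xy [ 20.624  -24.4974] tip z 0.04900702014416369 rpy [ 3.1341 -0.0014  0.1953] F [  1.8963 -11.219    2.1357] w 0.0003850608088048954
units in tool axes [-0.0159  0.0625  0.0006]
twist [ 0.075  -0.0139  0.0542]
```

Call:
{"method": "play_rows", "body": {
  "translation": [
    [0,0.15,0],
    [0,0.15,-0.1],
    [0,0,-0.8],
    [0,0,-0.9],
    [0,0,-0.9],
    [-0.6,-0.13,-0.2],
    [-0.6,-0.13,0],
    [-0.6,-0.13,0]
  ],
  "twist": [
    [0,0,0],
    [0,0,0],
    [0,0,0],
    [0,0,0],
    [0,0,0],
    [0,0,0],
    [0,0,0],
    [0,0,0]
  ],
  "gripper": [-1,-1,-1,-1,-1,-1,-1,-1]
}}

```text
time: 11.75
tool_pos: [0.4954, 0.0399, 0.3639]
ee_rot: [-3.14, -0.0, 0.197]
wrist_force: [0.6, 0.2, -1.0]
width: 0.0003
finger_force: 0.0
```

```bash
python3 - <<'E'
from h import *
to(-50,0,.135,fx[2])
im=save('side','side3')
for n in ['strap_mid','cam_pin','lever_grip','lever_tip','block_stop_end','block_pushed_end','cup']:
    print(n,[(L(d['centre']),d['centre'][2],round(d['score'],2)) for d in robot.spot_point(n,'side')[:3]])
im=cv2.imread('pics/side3.png')[140:340,210:460]; cv2.imwrite('pics/crop3.png',cv2.resize(im,(750,600),interpolation=cv2.INTER_CUBIC))
E
```

```text
t 11.75 fix xy [-52.4584 -18.3802] tip z 0.164666843786694 rpy [-3.1399 -0.0004  0.1966] F [ 0.5539  0.2071 -1.026 ] w 0.0003167303680683741
units in tool axes [ 0.0643 -0.4579  0.7425]
twist [-0.0166 -0.0035  0.0671]
strap_mid [(array([35.9743,  2.1229]), 0.0611, 0.73)]
cam_pin [(array([2.5936, 2.2259]), 0.0561, 0.76)]
lever_grip [(array([-41.9212,  -1.0299]), 0.1096, 0.79)]
lever_tip [(array([-67.4801,   2.1519]), 0.1311, 0.94)]
block_stop_end [(array([261.0624,  -8.252 ]), -0.002, 0.98), (array([ -3.3989, -59.1463]), 0.0082, 0.96), (array([-172.8864,   -6.9142]), -0.003, 0.82)]
block_pushed_end [(array([-0.8286, 50.6423]), 0.0292, 0.83), (array([195.2302,  79.9606]), 0.0145, 0.67), (array([-206.31 ,   98.388]), 0.0099, 0.63)]
cup [(array([-114.991 , -122.1138]), 0.0002, 0.55), (array([35.6572, -0.0564]), 0.064, 0.2)]
```

View pics/crop3.png

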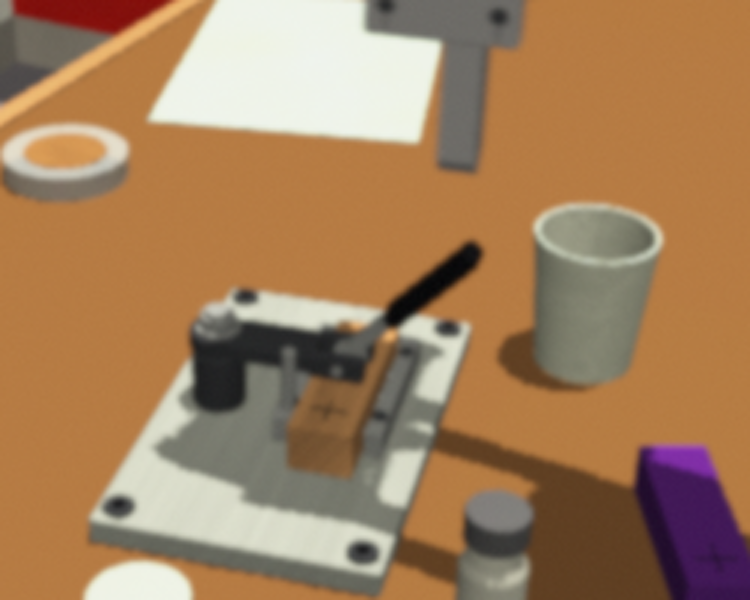

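The strap is square across the block, against the pin at crop (288,370), and the block is at its stop. The lever is still raised. Next I'll centre above the grip and descend.

Call:
{"method": "play_rows", "body": {
  "translation": [
    [0.04,-0.23,0],
    [0.04,-0.23,0],
    [0,0,0.35],
    [0,0,0.3],
    [0,0,0.2],
    [0,0,0.1],
    [0,0,0.1],
    [0,0,0.1]
  ],
  "twist": [
    [0,0,0],
    [0,0,0],
    [0,0,0],
    [0,0,0],
    [0,0,0],
    [0,0,0],
    [0,0,0],
    [0,0,0]
  ],
  "gripper": [-1,-1,-1,-1,-1,-1,-1,-1]
}}

```text
time: 12.95
tool_pos: [0.496, 0.058, 0.3175]
ee_rot: [3.141, -0.001, 0.195]
wrist_force: [-0.9, -0.6, 1.1]
width: 0.0007
finger_force: 0.3
```

```bash
python3 - <<'E'
from h import *
to(-49,0,.0625,fx[2])
E
```

```text
t 12.95 fix xy [-48.4639  -0.7165] tip z 0.11830639807352394 rpy [ 3.1415 -0.0008  0.1954] F [-0.8547 -0.6368  1.1021] w 0.0007148963116558795
units in tool axes [-0.0144 -0.0181  1.3951]
twist [ 0.001  -0.0079  0.0552]
```

Call:
{"method": "play_rows", "body": {
  "translation": [
    [0,-0.018,0.1],
    [0,0,0.13],
    [0,0,0.15],
    [0,0,0.15],
    [0,0,0.15],
    [0,0,0.15],
    [0,0,0.15],
    [0,0,0.1]
  ],
  "twist": [
    [0,0,0],
    [0,0,0],
    [0,0,0],
    [0,0,0],
    [0,0,0],
    [0,0,0],
    [0,0,0],
    [0,0,0]
  ],
  "gripper": [-1,-1,-1,-1,-1,-1,-1,-1]
}}

```text
time: 13.75
tool_pos: [0.4955, 0.0588, 0.2737]
ee_rot: [-3.141, 0.001, 0.196]
wrist_force: [-1.0, -0.4, 2.8]
width: 0.0006
finger_force: 1.2
```

Call:
{"method": "play_rows", "body": {
  "translation": [
    [0,0,0.08],
    [0,0,0.08],
    [0,0,0.06],
    [0,0,0.06],
    [0,0,0.03],
    [0,0,0]
  ],
  "twist": [
    [0,0,0],
    [0,0,0],
    [0,0,0],
    [0,0,0],
    [0,0,0],
    [0,0,0]
  ],
  "gripper": [-1,-1,-1,-1,-1,-1]
}}

```text
time: 14.35
tool_pos: [0.4956, 0.0588, 0.2623]
ee_rot: [-3.142, 0.0, 0.196]
wrist_force: [-4.4, 0.1, 5.3]
width: 0.0003
finger_force: 2.6
```

```bash
python3 - <<'E'
from h import *
to(-49,0,.0625,fx[2])
E
```

```text
t 14.35 fix xy [-48.6878   0.2003] tip z 0.063132682584713 rpy [-3.1416  0.0004  0.1958] F [-4.4081  0.0877  5.2785] w 0.0003019470636997706
units in tool axes [-0.0078  0.005   0.0158]
twist [-0.0003  0.0042  0.0593]
```

Call:
{"method": "play_rows", "body": {
  "translation": [
    [0,0,0.04],
    [0,0,0.04],
    [0,0,0]
  ],
  "twist": [
    [0,0,0],
    [0,0,0],
    [0,0,0]
  ],
  "gripper": [-1,-1,-1]
}}

```text
time: 14.65
tool_pos: [0.4956, 0.0589, 0.262]
ee_rot: [3.141, -0.0, 0.196]
wrist_force: [-8.4, -1.2, 17.2]
width: 0.0005
finger_force: 8.7
```

```bash
python3 - <<'E'
from h import *
st()
E
```

```text
t 14.65 fix xy [-48.739    0.2354] tip z 0.06275871914029346 rpy [ 3.1413 -0.0002  0.196 ] F [-8.3706 -1.22   17.2187] w 0.0005380063832993797
```

The lever is on its hard stop: 17 N with no further travel, and the tip at 62.7 mm. I'll retreat and check.

Call:
{"method": "play_rows", "body": {
  "translation": [
    [0,0,-0.2],
    [0,0,-0.4],
    [0,0,-0.9],
    [0,0,-0.9],
    [0,0,-0.9],
    [-0.9,0,-0.3],
    [-0.9,0,0],
    [-0.9,0,0]
  ],
  "twist": [
    [0,0,0],
    [0,0,0],
    [0,0,0],
    [0,0,0],
    [0,0,0],
    [0,0,0],
    [0,0,0],
    [0,0,0]
  ],
  "gripper": [-1,-1,-1,-1,-1,-1,-1,-1]
}}

```text
time: 15.45
tool_pos: [0.3892, 0.0377, 0.403]
ee_rot: [3.141, -0.002, 0.196]
wrist_force: [0.4, -0.4, -0.0]
width: 0.0002
finger_force: 0.0
```

```bash
python3 - <<'E'
from h import *
st(); save('side','side4'); 
for n in ['strap_mid','cam_pin','lever_grip','lever_tip','block_stop_end','block_pushed_end','cup','spool','glue']:
    print(n,[(L(d['centre']),d['centre'][2],round(d['score'],2)) for d in robot.spot_point(n,'side')[:3]])
a=cv2.imread('pics/side4.png')[140:380,200:500]; cv2.imwrite('pics/crop4.png',cv2.resize(a,(750,600),interpolation=cv2.INTER_CUBIC))
save('top','top4'); a=cv2.imread('pics/top4.png')[160:330,230:440]; cv2.imwrite('pics/crop5.png',cv2.resize(a,(740,600),interpolation=cv2.INTER_CUBIC))
E
```

```text
t 15.45 fix xy [-157.223    -0.4324] tip z 0.20384553413008089 rpy [ 3.1413 -0.0023  0.1961] F [ 0.4085 -0.3659 -0.0125] w 0.0001972014458548252
strap_mid [(array([35.3247,  2.4515]), 0.0631, 0.93)]
cam_pin [(array([2.2462, 1.478 ]), 0.0537, 0.59), (array([-97.2349,   2.5761]), 0.0589, 0.35)]
lever_grip []
lever_tip [(array([-99.7996,   4.5966]), 0.0584, 0.74)]
block_stop_end [(array([257.8557,  -6.9228]), -0.0017, 0.89), (array([-176.765 ,  -10.1401]), -0.0003, 0.6), (array([ -2.4396, -58.9234]), 0.0091, 0.58)]
block_pushed_end [(array([-2.1808, 50.4948]), 0.0279, 0.96), (array([-206.3815,   94.8377]), 0.0136, 0.7), (array([194.6563,  78.0343]), 0.0153, 0.6)]
cup [(array([-116.653, -120.165]), -0.0025, 0.87)]
spool [(array([ 48.1954, 192.8448]), 0.0015, 0.68)]
glue [(array([-107.0745,  143.1609]), 0.0013, 0.88)]
```

View pics/crop4.png

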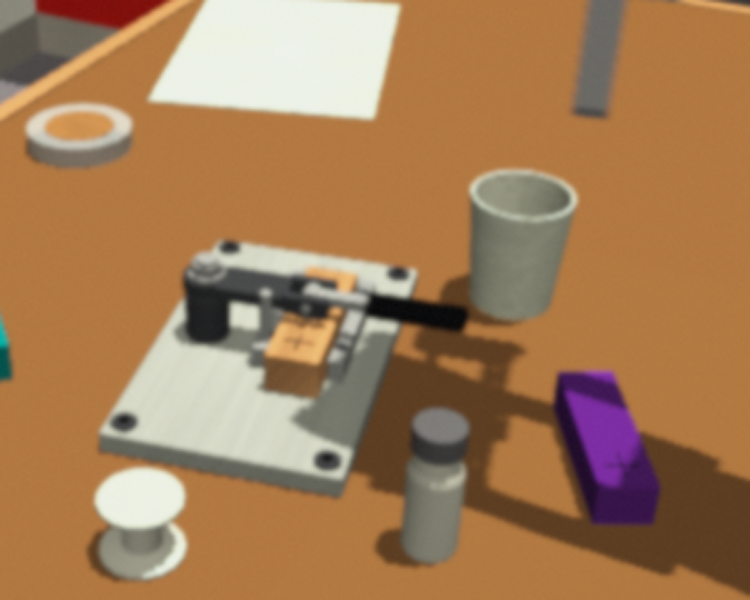

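View pics/crop5.png

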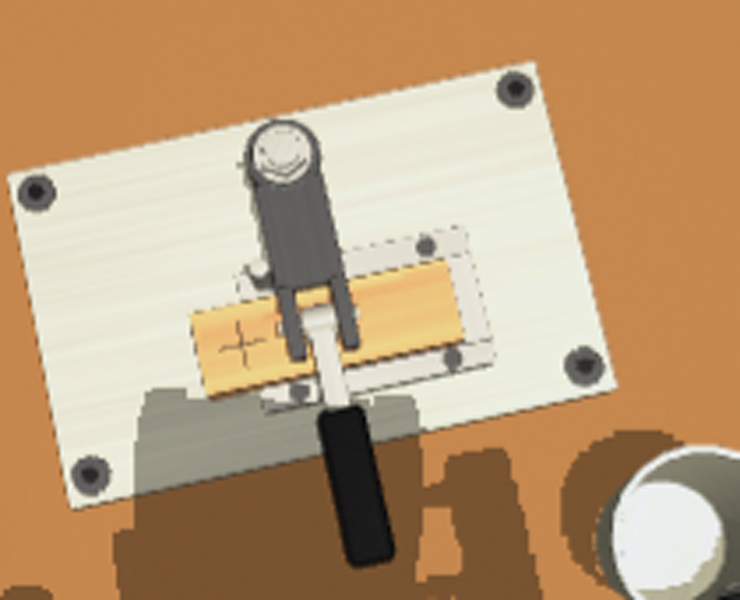

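The block is flush with its stop (crop 462,300), the strap touches the pin (262,275), and the lever is level and in line with the strap. The bystanders have not moved, and the arm is clear, so I'm handing in.

```bash
python3 -c "
from bench import robot
print(robot.close_job())"
```

```text
the job is handed in; nothing more can be done
None
```

The job is handed in: the block sits against its end stop, the strap is against its pin and the cam lever is fully down, with the cup, spool and glue jar where they stood; about 16 s of the 58 s was used.

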